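Fit the replacement knob to the desk radio and hold it pressed

TASK

Swing both flaps of the small shipping carton fully open, take out the bar-shaped pointer knob and turn it so that its D-bore matches the flat on the radio's bare D-shaft, then push it fully home on the shaft. Press the knob down against the shaft's spring as far as it goes and finish like that: with the fingers still on the knob, holding it pressed in, not letting go. Leave the small round cap in the carton, and do not disturb the other things on the desk.

Things in the scene. Friction and masses are not known exactly. Their poses are not given: they have to be found in the camera images.
- carton: Small brown shipping carton fixed to the desk, left or right of the robot (radio on the other side), open on top, 158 (x) x 164 (y) x 54 mm high, walls and floor 4 mm. Origin: centre of its underside, z up. Hinged flaps on its +y and -y sides; those on its x sides are already folded down outside (7 mm further out).
- flap_a (a joint): Angle of the +y flap: 0 flat over the carton, 1.57 upright, 2.9 folded right out. 154 mm long (x), 50 mm from hinge to free edge, 3 thick; hinge along x at carton y = 80, z = 56 mm. Starts ajar at 0.65 to 1.05 (gap of 80 mm or more between both flaps' edges), stays where left. A finger pushed level against its edge may jam: rise with the edge on an arc about the hinge.
- flap_b (a joint): The same for the flap on the carton's -y side: hinge at carton y = -80 mm, z = 56 mm; 0 flat over the carton, 2.9 folded right out.
- knob: Black pointer knob, 45 g, upright in the carton. Round skirt 44 mm across up to z = 16 mm; on it a bar grip 14 mm wide, z = 16 to 36 mm, along x: blunt end at x = -24, straight to +20, pointed nose at +27 mm, white line on the nose half. Origin: centre of underside; x to the nose. D-bore below, 14 mm across, 14 deep, its flat 3.5 mm from the axis on the nose side: 1 mm clearance on the shaft.
- radio: Table radio, light wooden cabinet fixed to the desk, 160 (x) x 220 (y) x 85 mm high, grille on its -x face. Origin: centre of its underside. The bare shaft stands on its top at x = 0, y = 50 mm; a small round fixed tone knob (26 mm across, 12 high) at x = -30, y = -65 mm.
- shaft_seat (a point): Centre of the top of the shaft's collar (26 mm across), 96 mm above the desk unpressed: the knob's underside rests here when home. The steel D-shaft rises 12 mm from it, 12 mm across, tip tapered 1.5 mm, flat 2.5 mm from the axis. x points out of the flat: the knob fits with its x (nose) along it, not reversed. The shaft turns stiffly (0.04 N m) and stays; the point moves with it.
- press (a joint): How far the shaft is pressed down (m): 0 at rest, 0.006 fully pressed in. Spring: starts to move at 2.4 N, 7.2 N at full travel, springs back when let go.
- cap: Plain round black cap, 26 mm across, 14 mm high, lying in the carton near its +x wall. Origin: centre of the underside. Stays in the carton.
- mug: White mug, 76 mm across, 90 mm high, origin at the centre of its underside. Bystander.
- diffuser: Green glass bottle, 60 mm across, 120 mm high, origin at the centre of its underside. Bystander.
- cactus: Small cactus in a white pot, 72 mm across, 94 mm high, origin at the centre of its underside. Bystander.
- pencup: Dark metal pen cup with pencils, 70 mm across, 150 mm high, origin at the centre of its underside. Bystander.
- case: Grey spectacle case, 60 x 150 x 32 mm, origin at the centre of its underside. Bystander.
- tape: Roll of clear tape lying flat, 52 mm across, 24 mm high, between robot and working area, origin at the centre of its underside. Bystander.
- phone: Dark phone lying flat, 72 x 150 x 9 mm, origin at the centre of its underside. Bystander.
Things that resemble listed ones, but are neither listed nor needed, are in the scene too. Several things have the shape of the knob; the one meant has the colours described above.

How it is judged (in metres and radians):
On the way, in this order (a step that is already met when the one before it is completed fails the run):
1. both flaps swung open, past upright (value of joint each of flap_a, flap_b above 1.9 rad), for 0.2 s.
2. the knob lifted out of the carton, clear of its rim (z of knob in the frame of carton above 0.07 m), for 0.1 s.
3. the knob fully home on the D-shaft, bore and flat aligned (horizontal distance between knob and shaft_seat below 0.003 m and z of knob in the frame of shaft_seat between -0.0025 and 0.0025 m and angle between the x axis of knob and the x axis of shaft_seat, either way round below 0.35 rad and angle between knob's own z axis and vertical below 0.1 rad), for 0.2 s.
At the end, for the whole second after the job is handed in: In the last second: knob home on the shaft (within 2.5 mm of the collar, 3 mm of the axis, 0.35 rad; tilt under 0.1 rad), shaft pressed in over 4.5 of 6 mm, fingers on the knob with over 2 N, knob still, flaps open over 1.7 rad, cap in the carton (all of step 3 and value of joint press above 0.0045 m and contact force between the fingers and knob above 2 N and linear speed of knob below 0.02 m/s and value of joint each of flap_a, flap_b above 1.7 rad and height (world z) of cap below 0.03 m and horizontal distance between cap and carton below 0.11 m); the arm keeps its last pose, push and grip.
It fails at once if a bystander on the desk moved more than 30 mm (distance of any of mug, diffuser, cactus, pencup, case, tape, phone from where it was at the start of the episode above 0.03 m).
It fails at once if the cap taken out of the carton (height (world z) of cap above 0.07 m).
It also fails if it takes over 72 s, if anything falls off the work surface, if the arm or the gripper's body presses on something with over 40 N, if the wrist force passes 120 N, or if a joint passes its speed limit or range.

ROBOT

A 6-joint arm with a two-finger parallel gripper is mounted at the origin on the work surface. World frame = base frame: x ahead of the robot, y to its left, z up, the work surface at z = 0. Lengths are in mm, angles in degrees, forces in N, time in s.
With the tool pointing down it reaches from about 350 to 850 mm from the base axis. Payload 8.1 kg.
Tool frame: the origin (TCP) lies midway between the tips of the shut fingers; the grasp point (between the pads) lies 19 mm behind it; x points along the fingers, y is the direction in which the jaws open and shut, and the axes are right-handed (so a half turn about x gives the same grasp; the last joint's range is limited). The gripper opens to 85 mm and grips with 20 to 120 N. Pads are 22 mm wide; open, the fingers measure 114 mm over their backs; the gripper's body (76 mm by 85 mm) begins 54 mm behind the grasp point. The pads swing forward as they close: fully open they stand 13 mm farther back than shut.
Start: joints at [60.195, 7.471, 85.268, -0, 87.261, -4.893], TCP at [252.717, 544.187, 231.292] pointing down, gripper open.
Joint ranges: [-169.43, 169.43], [-51.17, 129.36], [1.28, 143.12], [-76.62, 256.62], [0, 156.53], [-152.29, 152.29]. Speed limits (degrees/s): [136.94, 136.94, 159.86, 180, 180, 180].

INTERFACE

Orientations are given as [roll, pitch, yaw] about the fixed x, y, z axes, in that order (R = Rz(yaw) Ry(pitch) Rx(roll)).
In Python, from bench import r gives the robot as it stands.
- The arm moves only by the tool move_arm, never from a script. Its argument "deltas" is a list of rows, each a list of 2 entries, a list of its own where there are three numbers: the shift along the tool's x, y, z in mm, then the turn about the tool's x in degrees. A call has 1 to 12 rows; each row is the pose to reach, as a shift and turn from the pose measured when the call began, along the tool's axes at that moment; what a row does not reach only later rows make up. A row lasts 1/8 s, in which the tool goes at most 62.5 mm and 10.7 degrees, less where a joint would pass 70% of its speed; a pose out of reach is approached as far as the arm can. A call with a gripper value outside its range is refused whole. "jaw" is the opening, from -1 (shut) to 1 (fully open), set as the call begins (left out, the last holds). The fingers move at their own pace and stop on an object; "squeeze" is the grip in N (left out, the last holds). Time passes only in rows, so rows that repeat a pose let the fingers close. It gives the time, the measured TCP pose, the force and the opening at its end, in the units of the state.
- r.sense(): the state, without advancing time (a new reading comes with each control period).
- r.snapshot(name): name is "side" or "top" or "wrist"; returns (picture, depth): 480x640x3 uint8, red, green, blue; 480x640 float32, mm along the optical axis (not along the pixel's ray), 0 where there is no reading.
- r.get_calibration(name): a dict with "fovy" (degrees; the focal length in pixels is half the picture's height over the tangent of half this angle, whatever the lens; pixels are square), "cx", "cy" (the principal point, pixels), "position" and "attitude" of the camera in the world; the wrist camera has in their place "tool_from_camera" (4x4, takes a point from camera to tool coordinates, whose origin is the TCP and whose axes are the tool frame's). Camera axes: x right, y down, z forward; pixel columns grow to the right and rows downward; lengths in mm; the calibration is good to about 2 mm. A picture is of the moment at which its call begins: read the wrist's pose just before it. get_calibration takes no time and is no camera call.
- r.hand_in(): hands the job in, once; it reports no verdict.
The state is a dict: "time": time; "joint_pos": joint angles; "qd": joint speeds; "joint_efforts": joint torques, N m; "tool_pos": TCP position; "tcp_rot": TCP orientation; "ft_force": force on the tool from outside, world axes, zero at the start; "wrist_torque": the same for the moment, N m; "finger_gap": finger opening in mm.
Only numpy, scipy, OpenCV 4.12 (cv2) and the standard library are available. Lean on these libraries where they do the work, as an engineer would, in place of code of your own. Each camera call takes 0.05 s, during which the arm holds its last target. There are 200 camera calls.

## Working session

There is one attempt and no reset: what is moved stays moved. The work goes in short steps, Python scripts to look and compute and a tool call to move; the robot and the scene stay as the last step left them, time stands still between calls to the robot, and variables do not carry over. Pictures are saved under pics/ and viewed, about 8 in all and at most 12, crops included, and the job is handed in when it is done.

Besides the shell and the picture viewer there is one more tool, called after "Request:" by a JSON object that holds its "name" and its "arguments". move_arm: Moves the arm, as the interface text tells. Its arguments: {"type":"object","properties":{"deltas":{"type":"array","items":{"type":"array"}},"jaw":{"type":"number"},"squeeze":{"type":"number"}},"required":["deltas"]}

```bash
mkdir -p pics; ls
cat > h.py <<'E'
import numpy as np, cv2
from scipy.spatial.transform import Rotation as R
from bench import r
def K(n):
    c=r.get_calibration(n); f=240/np.tan(np.radians(c['fovy'])/2); return c,f
def pose():
    s=r.sense(); T=np.eye(4); T[:3,:3]=R.from_euler('xyz',s['tcp_rot'],degrees=True).as_matrix(); T[:3,3]=s['tool_pos']; return T,s
def camT(n):
    c,f=K(n)
    if n=='wrist': return pose()[0]@np.array(c['tool_from_camera'])
    T=np.eye(4); a=np.array(c['attitude'],float)
    T[:3,:3]=a if a.shape==(3,3) else R.from_euler('xyz',a,degrees=True).as_matrix()
    T[:3,3]=c['position']; return T
def snap(n,name=None):
    T=camT(n); im,d=r.snapshot(n)
    np.savez('pics/%s.npz'%(name or n),im=im,d=d,T=T)
    cv2.imwrite('pics/%s.png'%(name or n),im[:,:,::-1]); return im,d,T
def load(name):
    z=np.load('pics/%s.npz'%name); return z['im'],z['d'],z['T']
def ray(n,T,u,v,z):
    c,f=K(n); d=T[:3,:3]@np.array([(u-c['cx'])/f,(v-c['cy'])/f,1]); o=T[:3,3]; return o+d*(z-o[2])/d[2]
def cloud(n,T,d):
    c,f=K(n); v,u=np.mgrid[:480,:640]; P=np.stack([(u-c['cx'])/f*d,(v-c['cy'])/f*d,d],-1); return P@T[:3,:3].T+T[:3,3]
E
python3 - <<'E'
from h import *
for n in ['side','top','wrist']: print(n,r.get_calibration(n)); snap(n)
print(r.sense())
E
```

```text
pics
side {'fovy': 57.03782846568788, 'cx': 324.0240983545623, 'cy': 234.40305183118627, 'position': array([  17.4279075 , -633.78899686,  711.66579338]), 'attitude': array([-126.49654713,    0.68859065,  -41.30182729])}
top {'fovy': 49.957795931727446, 'cx': 314.6440698055088, 'cy': 233.6966670606347, 'position': array([ 306.64962295,   -6.18124915, 1456.87087463]), 'attitude': array([-168.16050957,    0.27274976,  -91.55465395])}
wrist {'fovy': 60.51802192016602, 'cx': 312.4766431335924, 'cy': 241.5604506937213, 'tool_from_camera': array([[-7.24545978e-04, -2.58364954e-01,  9.66047114e-01,
        -1.43329981e+02],
       [ 9.99999654e-01,  2.08542377e-04,  8.05784477e-04,
         8.03554378e-01],
       [-4.09648230e-04,  9.66047363e-01,  2.58364713e-01,
        -6.53075614e+01],
       [ 0.00000000e+00,  0.00000000e+00,  0.00000000e+00,
         1.00000000e+00]])}
{'time': 0.15, 'joint_pos': array([ 6.01952084e+01,  7.50641427e+00,  8.53142490e+01, -3.91054528e-04,
        8.72629370e+01, -4.89543594e+00]), 'qd': array([ 0.14584602, -0.12274961, -0.1972921 ,  0.03656357, -0.03457773,
       -0.02409124]), 'joint_efforts': array([ 1.07147494e-03, -5.70072198e+01, -5.01152515e+01, -2.21832224e-04,
        9.88070795e-03, -2.92168022e-05]), 'tool_pos': array([252.50238964, 543.81200201, 230.47912008]), 'tcp_rot': array([ -94.6277516 ,   89.91639885, -119.5370883 ]), 'ft_force': array([-1.19326747,  0.62612922,  0.80327428]), 'wrist_torque': array([ 0.01369903,  0.05293348, -0.02977234]), 'finger_gap': 85.30438928693319}
```

View pics/top.png

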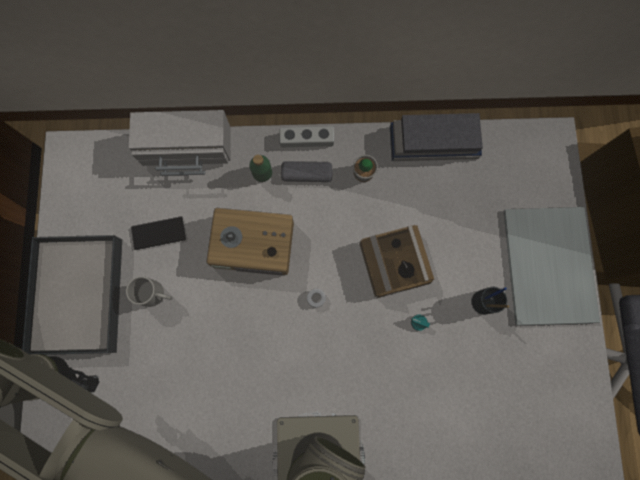

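View pics/side.png

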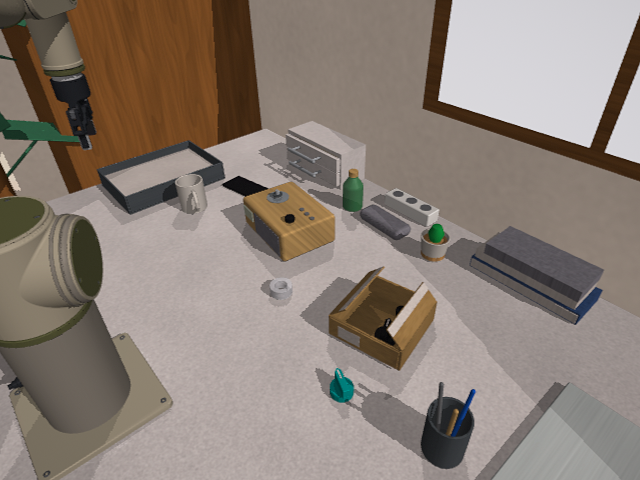

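Two views so far: carton at top-view (397,262) with two knob-like black things inside, radio at (250,240) with the shaft's flat disc near (230,237), tape (316,298), and a teal lookalike (420,322). Next I get rough poses from depth.

```bash
cat >> h.py <<'E'
def delta(x,y,z):
    T,s=pose(); return np.round(T[:3,:3].T@(np.array([x,y,z])-T[:3,3]),1)
E
python3 - <<'E'
from h import *
im,d,T=load('top'); P=cloud('top',T,d)
def rect(box,z0,z1,ex=0):
    m=np.zeros(d.shape,bool); m[box[1]:box[3],box[0]:box[2]]=1
    m&=(d>0)&(P[...,2]>z0)&(P[...,2]<z1)
    p=P[m]; print(m.sum(),cv2.minAreaRect(p[:,:2].astype(np.float32)),np.median(p,0))
print('carton');rect((345,215,450,310),25,62)
rect((345,215,450,310),30,130)
print('radio');rect((195,200,305,285),70,92); print('shaftdisc');rect((215,225,245,250),92,130)
z=ray('top',T,230,237,96);print(z, ray('top',T,407,269,36),ray('top',T,396,243,14))
for u in [[490,300],[420,322],[316,298],[143,291]]: print(u,ray('top',T,*u,30))
# tool axes
print(pose()[0][:3,:3].round(3)); print(delta(*(ray('top',T,397,262,60)[:2]-[60,0]),330))
E
```

```text
carton
784 ((521.9439086914062, -231.80230712890625), (168.75343322753906, 165.6894989013672), 13.558591842651367) [ 496.79069591 -227.78076678   52.51277318]
2029 ((521.9439086914062, -231.80230712890625), (168.75343322753906, 165.6894989013672), 13.558591842651367) [ 511.42338003 -196.51343585   69.73881177]
radio
4488 ((585.20263671875, 171.19418334960938), (220.37789916992188, 163.2562713623047), 82.68867492675781) [582.44991769 169.0244744   85.14343274]
shaftdisc
81 ((591.3331298828125, 225.1871337890625), (59.244136810302734, 59.22984313964844), 3.403749704360962) [591.11407648 218.66097322  95.97171886]
[589.32474588 221.04476687  96.        ] [ 497.28866544 -261.03960228   36.        ] [ 575.61043074 -238.45364739   14.        ]
[490, 300] [ 405.96753623 -484.69134141   30.        ]
[420, 322] [ 351.61600142 -288.24576199   30.        ]
[316, 298] [424.61946214  -6.32869204  30.        ]
[143, 291] [457.10580559 472.13217896  30.        ]
[[-0.001  0.421  0.907]
 [-0.001  0.907 -0.421]
 [-1.    -0.001 -0.   ]]
[ -98.7 -617.6  509. ]
```

Run:
```python
from h import *
print(delta(481,-213,250), delta(591-30,221,250))
```

```text
[ -18.7 -590.2  526. ] [ -19.3 -162.9  415.8]
```

Request:
{"name": "move_arm", "arguments": {"deltas": [[[-10, -30, 85], 0], [[-19, -50, 140], 0], [[-19, -75, 210], 0], [[-19, -95, 270], 0], [[-19, -115, 330], 0], [[-19, -135, 380], 0], [[-19, -150, 429], 0], [[-19, -150, 429], 0], [[-19, -150, 429], 0], [[-19, -150, 429], 0], [[-19, -150, 429], 0]], "jaw": -1}}

```text
time: 1.52
tool_pos: [577.4, 228.6, 249.8]
tcp_rot: [-102.0, 89.9, -126.8]
ft_force: [0.1, -0.4, -0.3]
finger_gap: 0.2
```

Run:
```python
from h import *
im,d,T=snap('wrist','w_shaft'); print(pose()[1]['tool_pos'],pose()[1]['joint_pos'],delta(481,-213,250))
c=T[:3,3]; p=np.linalg.inv(T)@np.r_[591,221,96,1]; k,f=K('wrist'); u=p[0]/p[2]*f+k['cx'];v=p[1]/p[2]*f+k['cy'];print(u,v)
u,v=int(u),int(v); cr=im[max(0,v-100):v+100,max(0,u-130):u+130,::-1]; print(max(0,u-130),max(0,v-100)); cv2.imwrite('pics/shaftcrop.png',cv2.resize(cr,None,fx=3,fy=3,interpolation=2))
```

```text
[577.52760403 228.5022542  249.85144748] [ 1.68847205e+01  1.03778290e+01  8.01308639e+01 -4.54558058e-02
  8.95418200e+01 -4.83242868e+01] [ 4.000e-01 -4.413e+02  9.750e+01]
309.6985060105387 243.35463067066698
179 143
```

View pics/shaftcrop.png

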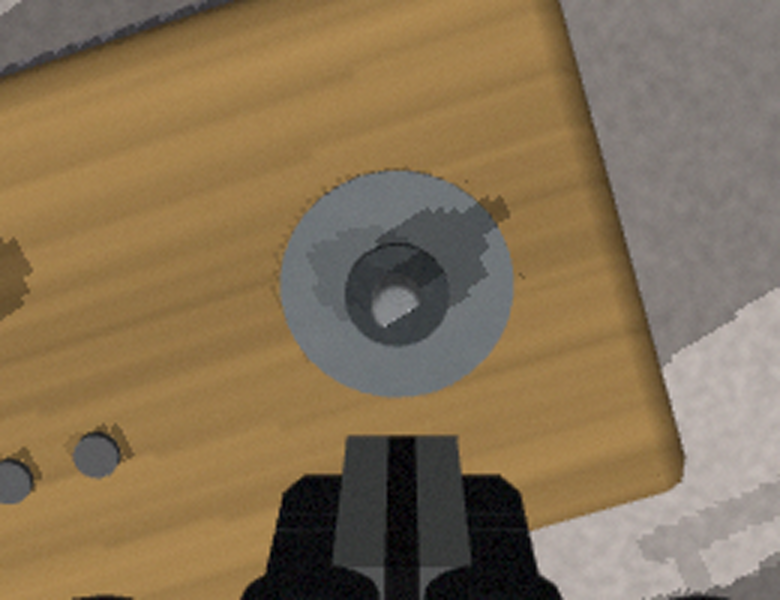

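Crop 1 (3rd picture): the collar is at crop (397,295), with the bright D tip at (393,303). Its flat runs (385,328)-(420,302) and faces lower right. Now I measure its direction.

Run:
```python
from h import *
im,d,T=load('w_shaft'); g=im.astype(int).mean(2)
u0,v0=179,143
sub=g[v0+85:v0+115,u0+115:u0+150]; print(sub[3:28,5:32:1].astype(int))
m=np.zeros(g.shape,np.uint8); m[v0+85:v0+115,u0+115:u0+150]=(sub>130); n,l,st,ce=cv2.connectedComponentsWithStats(m); i=1+st[1:,4].argmax(); print(st[i],ce[i])
v,u=np.nonzero(l==i); W=np.array([ray('wrist',T,a,b,108)[:2] for a,b in zip(u,v)])
cc=ray('wrist',T,u0+397/3,v0+295/3,96)[:2]; print('collar',cc,'tip c',W.mean(0))
hull=cv2.convexHull(W.astype(np.float32))[:,0]
e=np.roll(hull,-1,0)-hull; L=np.hypot(*e.T); 
for k in L.argsort()[-3:]: print(hull[k],e[k],L[k],np.degrees(np.arctan2(*e[k][::-1])))
(c,rr)=cv2.minEnclosingCircle(hull);print(c,rr, np.degrees(np.arctan2(*(np.array(c)-W.mean(0))[::-1])))
```

```text
[[ 59  61  58  61  65  67  67  67  65  63  60  60  46  47  45  42  46  48
   46  47  45  44  44  43  45  46  61]
 [ 59  55  58  60  58  55  56  59  64  63  66  47  46  45  46  43  44  45
   50  47  43  37  45  44  44  46  45]
 [ 58  58  57  59  57  59  57  57  61  48  50  43  43  41  47  45  46  46
   48  45  47  42  46  44  43  43  43]
 [ 58  57  60  59  59  57  56  56  59  55  54  55  55  53  48  44  44  51
   48  47  42  47  45  47  47  42  46]
 [ 55  59  58  60  55  60  55  60  52  53  58  55  54  50  51  53  51  48
   45  44  48  45  47  44  46  46  61]
 [ 55  54  57  55  58  60  59  55  55  61  56  55  58  57  50  58  61  54
   46  49  45  50  48  46  63  63  62]
 [ 57  53  56  58  59  61  60  54  55  57  61  56  58  57  55  56  64  60
   60  43  49  47  48  63  64  62  61]
 [ 58  55  55  59  59  70  62  54  61  70  80  86  83  80  75  66  62  63
   60  52  48  65  66  67  65  65  64]
 [ 58  57  54  57  63  66  66  72  83 103 107 109 119 115 103  98  80  65
   63  62  65  67  71  71  66  62  65]
 [ 61  60  55  57  75  67  76  96 109 128 124 126 130 122 135 129 102  93
   66  59
[... 1420 characters left out ...]
 67  69  66  64  65  65  66  66  66  62
   65  63  63  66  64  68  88 115 118]
 [109  73  58  62  63  65  63  67  65  67  67  68  64  65  64  66  65  64
   66  64  66  65  63  88 115 117 115]
 [114 110  89  64  65  64  62  62  67  68  67  66  67  65  66  66  61  65
   65  65  65  63  90 115 117 112 113]]
[304 240  14  12  76] [309.97368421 245.44736842]
collar [590.09108621 222.76817923] tip c [589.57540717 221.96908329]
[586.3503  221.11292] [ 1.7976685 -3.2178192] 3.6859155 -60.809628
[586.8056  225.64445] [-0.45532227 -4.53154   ] 4.5543575 -95.73773
[592.44885 218.27414] [-0.98638916  6.808487  ] 6.879568 98.24345
(589.9257202148438, 222.31307983398438) 4.76235294342041 44.47876438663201
```

Request:
{"name": "move_arm", "arguments": {"deltas": [[[0, -45, 10], 0], [[0, -95, 20], 0], [[0, -145, 30], 0], [[0, -195, 45], 0], [[0, -245, 55], 0], [[0, -295, 65], 0], [[0, -345, 75], 0], [[0, -395, 90], 0], [[0, -441, 98], 0], [[0, -441, 98], 0], [[0, -441, 98], 0], [[0, -441, 98], 0]]}}

```text
time: 3.08
tool_pos: [482.0, -211.6, 250.5]
tcp_rot: [-85.6, 89.9, -110.3]
ft_force: [-0.6, -0.5, -0.2]
finger_gap: 0.1
```

Run:
```python
from h import *
im,d,T=snap('wrist','w_carton'); print(pose()[1]['tool_pos'],pose()[1]['joint_pos'])
cv2.imwrite('pics/wc.png',cv2.convertScaleAbs(im[:,:,::-1],alpha=1.4))
```

```text
[ 482.03798958 -211.65483665  250.49274838] [-2.92484011e+01 -4.40895552e+00  9.53639697e+01 -5.47626135e-02
  8.90332401e+01 -9.45708961e+01]
```

View pics/wc.png

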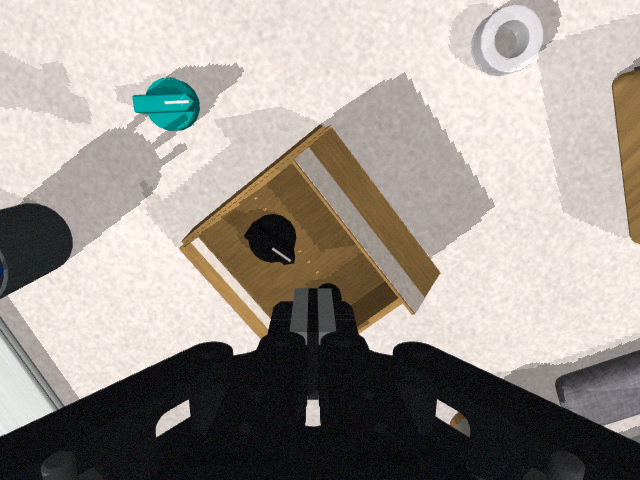

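Fourth picture: the carton spans (180-440,125-340). Black knob at (270,238) with its white line (272,248)->(292,262), nose to the lower right; the cap is hidden behind the fingers and flap at about (328,295). The two flaps run along the left and right edges. Next, the fits.

Run:
```python
from h import *
im,d,T=load('w_carton'); P=cloud('wrist',T,d); g=im.astype(int).mean(2)
yaw=np.radians(13.6); c0=np.array([522,-232]); A=np.array([[np.cos(yaw),np.sin(yaw)],[-np.sin(yaw),np.cos(yaw)]])
Q=(P[...,:2]-c0)@A.T; Z=P[...,2]
uu=np.mgrid[:480,:640][1]; vv=np.mgrid[:480,:640][0]
ok=(d>0)&(vv<330)&~((vv>280)&(uu>265)&(uu<355))&(np.abs(Q[...,0])<90)&(np.abs(Q[...,1])<115)
for s in (1,-1):
    m=ok&(Z>62)&(Z<115)&(Q[...,1]*s>0); p=Q[m]; z=Z[m]
    k=np.polyfit(z,p[:,1],1); kx=np.linalg.lstsq(np.c_[z,p[:,0],np.ones(len(z))],p[:,1],rcond=None)[0]
    print(s,m.sum(),'zmax',np.percentile(z,99),'dy/dz',kx, 'angle',np.arctan2(1,-s*kx[0]),'x',np.percentile(p[:,0],[1,99]),'y',np.percentile(p[:,1],[1,99]))
m=ok&(Z>50)&(Z<60); print('rim x',np.percentile(Q[m][:,0],[1,99]),'y',np.percentile(Q[m][:,1],[1,99]))
m=ok&(Z>29)&(Z<42)&(g<60)&(uu<320)&(vv<285)
p=P[m][:,:2].astype(np.float32); print('knob',m.sum(),cv2.minAreaRect(p),p.mean(0),'carton frame',Q[m].mean(0))
w=ok&(g>110)&(uu>255)&(uu<305)&(vv>235)&(vv<275)&(Z>25)&(Z<45); print(w.sum(),P[w][:,:3].mean(0)); q=P[w][:,:2]
e=np.linalg.svd(q-q.mean(0))[2][0]; print(np.degrees(np.arctan2(e[1],e[0])))
dd=q.mean(0)-p.mean(0); print(np.degrees(np.arctan2(dd[1],dd[0])))
```

```text
1 8466 zmax 92.42587189045719 dy/dz [-1.06002229e+00 -7.99878434e-04  1.44832729e+02] angle 0.7562696876139643 x [-77.04749447  73.87975567] y [45.31077221 78.93624876]
-1 2574 zmax 94.21716503870485 dy/dz [ 9.69173026e-01 -2.23802377e-03 -1.34791071e+02] angle 0.8010516664617545 x [-77.73464035  14.72159941] y [-74.08044378 -41.94499747]
rim x [-83.60118971  80.32786726] y [-78.24005256  84.42212672]
knob 1025 ((476.918701171875, -238.30560302734375), (79.4488296508789, 146.1650848388672), 13.60317611694336) [ 486.115  -256.9541] carton frame [-40.74687749 -15.81652255]
36 [ 507.79057411 -253.43984761   40.90849608]
30.03234405446934
9.2092091973731
```

Request:
{"name": "move_arm", "arguments": {"deltas": [[[0, 0, 10], 10], [[0, 0, 20], 20], [[20, 0, 30], 30], [[40, 0, 42], 40], [[60, 0, 42], 50], [[80, 0, 42], 60], [[100, 0, 42], 70], [[110, 0, 42], 80], [[120, 0, 42], 90], [[120, 0, 42], 100], [[120, 0, 42], 110], [[120, 0, 42], 120]]}}

```text
time: 4.62
tool_pos: [520.6, -228.1, 130.4]
tcp_rot: [28.5, 90.0, -116.4]
ft_force: [-0.3, 0.6, -0.3]
finger_gap: 0.2
```

Run:
```python
from h import *
T,s=pose(); print(T.round(3),s['joint_pos'],s['ft_force'],s['time'])
print(np.degrees(np.arctan2(T[1,1],T[0,1])), delta(520,-230,120))
```

```text
[[-0.00000e+00  5.75000e-01 -8.18000e-01  5.20557e+02]
 [-1.00000e-03 -8.18000e-01 -5.75000e-01 -2.28140e+02]
 [-1.00000e+00  0.00000e+00  1.00000e-03  1.30442e+02]
 [ 0.00000e+00  0.00000e+00  0.00000e+00  1.00000e+00]] [-2.88031503e+01  6.60907115e+00  9.69367734e+01 -4.99730161e-02
  7.64521438e+01  2.61168834e+01] [-0.28888012  0.63857421 -0.30780685] 4.625
-54.90831935302306 [10.4  1.2  1.5]
```

Request:
{"name": "move_arm", "arguments": {"deltas": [[[0, 1, 1], 10], [[15, 1, 1], 20], [[40, 1, 1], 21.5], [[52, 1, 1], 21.5], [[52, 1, 1], 21.5]]}}

```text
time: 5.25
tool_pos: [519.7, -228.6, 77.4]
tcp_rot: [-22.0, 89.9, 171.7]
ft_force: [-0.4, 0.6, -0.6]
finger_gap: 0.2
```

Request:
{"name": "move_arm", "arguments": {"deltas": [[[0, -15, 0], 0], [[-1, -30, 0], 0], [[-5, -40, 0], 0], [[-9, -47, 0], 0], [[-13, -54, 0], 0], [[-17, -61, 0], 0], [[-19, -68, 0], 0], [[-19, -78, 0], 0], [[-15, -88, 0], 0], [[-10, -98, 0], 0], [[-7, -108, 0], 0], [[-7, -108, 0], 0]]}}

```text
time: 6.75
tool_pos: [493.6, -122.7, 83.9]
tcp_rot: [-28.1, 89.8, 165.7]
ft_force: [-0.6, -0.1, 1.1]
finger_gap: -0.1
```

Run:
```python
from h import *
T,s=pose(); print(s['joint_pos'],s['ft_force'],s['time'],s['tool_pos'],np.degrees(np.arctan2(T[1,1],T[0,1])),delta(520,-230,120))
```

```text
[-1.97218966e+01  6.51284795e-01  1.08356803e+02 -2.03431390e-02
  7.11960200e+01  5.65408203e+01] [-0.60932638 -0.13843413  1.09877445] 6.75 [ 493.6091142  -122.69030214   83.89410009] -76.25627775177604 [-36.3 110.4  -0. ]
```

Request:
{"name": "move_arm", "arguments": {"deltas": [[[-20, 3, 0], 0], [[-45, 6, 0], 0], [[-45, 50, 0], 0], [[-45, 100, 0], 0], [[-30, 108, 0], 0], [[0, 108, 0], 0], [[6, 110, 0], 0], [[6, 110, 0], 0]]}}

```text
time: 7.75
tool_pos: [519.3, -229.0, 77.3]
tcp_rot: [-33.2, 89.7, 160.6]
ft_force: [0.4, -0.3, 0.2]
finger_gap: -0.1
```

Request:
{"name": "move_arm", "arguments": {"deltas": [[[0, 15, 0], 0], [[-1, 30, 0], 0], [[-5, 40, 0], 0], [[-9, 47, 0], 0], [[-13, 54, 0], 0], [[-17, 61, 0], 0], [[-19, 68, 0], 0], [[-19, 78, 0], 0], [[-15, 88, 0], 0], [[-10, 98, 0], 0], [[-7, 106, 0], 0], [[-7, 106, 0], 0]]}}

```text
time: 9.25
tool_pos: [544.2, -332.4, 83.3]
tcp_rot: [-34.6, 89.7, 159.1]
ft_force: [-0.2, 0.0, 0.7]
finger_gap: 0.1
```

Run:
```python
from h import *
T,s=pose(); print(s['joint_pos'],s['ft_force'],s['time'],s['tool_pos'],np.degrees(np.arctan2(T[1,1],T[0,1])),delta(495,-260,230))
```

```text
[-35.97097047  19.8183663   86.79911872  -0.09359245  73.71515175
  40.32979836] [-0.15576526  0.00162155  0.70743176] 9.25 [ 544.21313822 -332.41622353   83.25651572] -76.27474758488455 [-146.3  -82.5   31.4]
```

Request:
{"name": "move_arm", "arguments": {"deltas": [[[-30, -3, 0], 0], [[-60, -20, 0], 0], [[-100, -50, 5], -8], [[-117, -86, 10], -16], [[-117, -86, 16], -16], [[-117, -86, 16], -16], [[-117, -86, 16], -16], [[-117, -86, 16], -16]], "jaw": 1}}

```text
time: 10.25
tool_pos: [508.7, -253.3, 199.7]
tcp_rot: [-52.5, 89.6, 157.1]
ft_force: [-0.1, -0.4, 0.7]
finger_gap: 85.3
```

Run:
```python
from h import *
T0,s=pose(); im,d,T=snap('wrist','w_knob'); print(s['tool_pos'],np.degrees(np.arctan2(T0[1,1],T0[0,1])))
cv2.imwrite('pics/wk.png',cv2.convertScaleAbs(im[:,:,::-1],alpha=1.6))
```

```text
[ 508.72687118 -253.30538115  199.67764732] -60.34244456222307
```

View pics/wk.png

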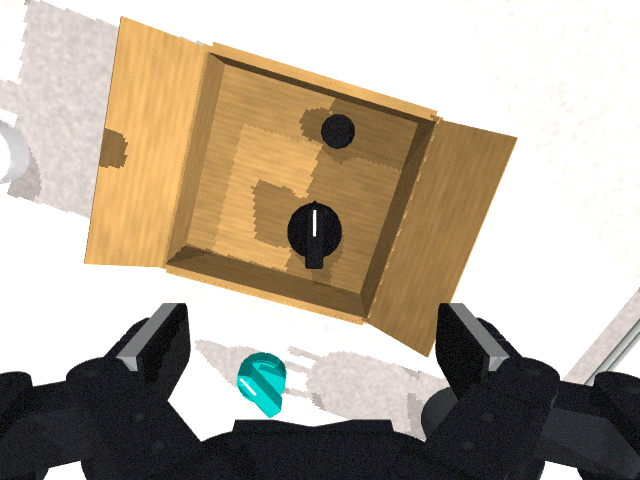

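Fifth picture: both flaps are folded out. The knob is at (314,232) with its line (314,212-235) straight up the image, so the jaws are already square to the bar; the cap is at (338,131).

Run:
```python
from h import *
im,d,T=load('w_knob'); g=im.astype(int).mean(2); P=cloud('wrist',T,d)
m=np.zeros(g.shape,np.uint8); m[190:280,275:352]=((P[...,2]>34)&(P[...,2]<46))[190:280,275:352]
v,u=np.nonzero(m); print(len(u),u.min(),u.max(),v.min(),v.max())
p=P[m>0]; print('z',np.median(p[:,2]),'rect',cv2.minAreaRect(p[:,:2].astype(np.float32)))
w=(g>90)&(m>0); q=P[w][:,:2]; e=np.linalg.svd(q-q.mean(0))[2][0]; print(w.sum(),np.degrees(np.arctan2(e[1],e[0])))
ax=np.array([np.cos(np.radians(29.8)),np.sin(np.radians(29.8))]); pe=np.array([-ax[1],ax[0]])
a=p[:,:2]@ax; b=p[:,:2]@pe; print('along',np.percentile(a,[.5,99.5]),'across',np.percentile(b,[1,99]))
ca=np.percentile(a,.5)+24; cb=(np.percentile(b,1)+np.percentile(b,99))/2; c=ax*ca+pe*cb; print('centre',c)
# skirt circle at z~20
m2=((P[...,2]>15)&(P[...,2]<26)&(g<60)); m2[:190]=0;m2[280:]=0;m2[:,:275]=0;m2[:,352:]=0
print(m2.sum(),cv2.minEnclosingCircle(P[m2][:,:2].astype(np.float32)))
for z in (60,12): print(delta(c[0],c[1],z))
```

```text
1122 305 323 203 268
z 40.56081734764459 rect ((497.9385681152344, -258.9820556640625), (50.23744583129883, 13.93140697479248), 29.574514389038086)
78 -150.24769534186322
along [278.52529261 327.49820475] across [-479.05071192 -465.21490712]
centre [ 497.15871018 -259.35334852]
1411 ((484.00225830078125, -253.48634338378906), 36.35982894897461)
[139.8   0.4  12.5]
[187.8   0.7  12.3]
```

Request:
{"name": "move_arm", "arguments": {"deltas": [[[30, 0, 12.5], 0], [[60, 0, 12.5], 0], [[100, 0, 12.5], 0], [[130, 0, 12.5], 0], [[155, 0.5, 12.7], 0], [[170, 0.5, 12.7], 0], [[178, 0.5, 12.7], 0], [[178, 0.5, 12.7], 0], [[178, 0.5, 12.7], 0]], "jaw": -0.1}}

```text
time: 11.42
tool_pos: [497.6, -260.0, 23.0]
tcp_rot: [-49.0, 89.7, 160.7]
ft_force: [-0.6, -0.1, -0.4]
finger_gap: 38.5
```

Request:
{"name": "move_arm", "arguments": {"deltas": [[[0, 0, 0], 0], [[0, 0, 0], 0], [[0, 0, 0], 0], [[0, 0, 0], 0], [[0, 0, 0], 0], [[0, 0, 0], 0]], "jaw": -1, "squeeze": 50}}

```text
time: 12.18
tool_pos: [498.4, -260.5, 24.2]
tcp_rot: [-41.1, 89.8, 168.6]
ft_force: [-0.5, 1.4, 6.8]
finger_gap: 12.8
```

Request:
{"name": "move_arm", "arguments": {"deltas": [[[-15, 0, 0], 0], [[-40, 0, 0], 0], [[-80, 0, 0], 0], [[-120, 0, 0], 0], [[-150, -20, -12], 0], [[-180, -50, -30], 0], [[-200, -90, -53], 0], [[-220, -130, -77], 0], [[-242, -170, -101], 0], [[-242, -210, -124], 0], [[-242, -240, -142], 0], [[-242, -240, -142], 0]]}}

```text
time: 13.68
tool_pos: [503.6, 20.3, 267.3]
tcp_rot: [-53.2, 89.8, 156.7]
ft_force: [-0.4, -0.3, -0.9]
finger_gap: 12.8
```

Request:
{"name": "move_arm", "arguments": {"deltas": [[[0, -30, -18], 5], [[0, -65, -38], 10], [[0, -105, -62], 15], [[0, -140, -83], 22], [[0, -164, -98], 22], [[0, -164, -98], 22], [[0, -164, -98], 22], [[0, -164, -98], 22]]}}

```text
time: 14.68
tool_pos: [507.1, 210.0, 267.6]
tcp_rot: [-25.7, 89.8, 162.1]
ft_force: [-0.1, -0.2, 0.1]
finger_gap: 12.7
```

Run:
```python
from h import *
T0,s=pose(); im,d,T=snap('wrist','w_sh2'); print(s['tool_pos'],np.degrees(np.arctan2(T0[1,1],T0[0,1])),s['ft_force'],s['finger_gap'],s['joint_pos'])
cv2.imwrite('pics/ws2.png',cv2.convertScaleAbs(im[:,:,::-1],alpha=1.4))
```

```text
[507.10711761 210.02932629 267.63750172] -82.21563346549736 [-0.14273159 -0.24335764  0.11029926] 12.677680511418858 [ 1.70874424e+01 -1.07078948e+00  9.03568107e+01  8.70815533e-02
  9.08383375e+01  9.93041769e+01]
```

View pics/ws2.png

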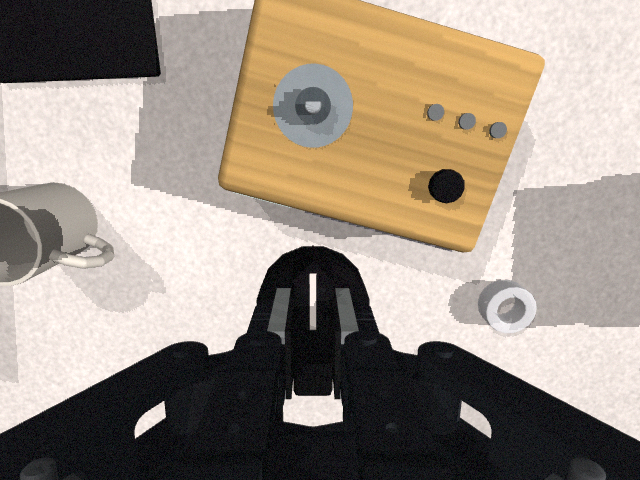

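Sixth picture: the knob is held square, with its line at (313,274-330), skirt front at v≈246 and blunt end at v≈395. The shaft is at (312,105) with its flat facing up the image, i.e. along the nose.

Run:
```python
from h import *
im,d,T=load('w_sh2'); g=im.astype(int).mean(2); P=cloud('wrist',T,d); T0=pose()[0]
k,f=K('wrist'); C=np.array(k['tool_from_camera'])
def tool(u,v,x):
    dd=C[:3,:3]@np.array([(u-k['cx'])/f,(v-k['cy'])/f,1]); o=C[:3,3]; return o+dd*(x-o[0])/dd[0]
Q=(P-T0[:3,3])@T0[:3,:3]
# knob
col=g[235:270,300:325].mean(1); print('front col',col.round().astype(int))
print(g[380:405,306:320].mean(1).round().astype(int))
for v in (244,246,248): print('skirt front',tool(312.5,v,20.2))
for v in (391,393,395,397): print('blunt',tool(312.5,v,-15.8))
# depth check of bar top
b=Q[330:385,305:320].reshape(-1,3); print('bar top',np.median(b,0)); b=Q[300:392,300:326]; print(np.median(b[-10:,6:20,:].reshape(-1,3),0))
s=(np.abs(Q[...,0]-4)<4)&(d>0); s[:240]=0; print('skirt top z min',Q[s][:,2].min() if s.any() else None)
lw=g>110; lw[:265]=0; lw[335:]=0; lw[:,:305]=0; lw[:,322:]=0; v,u=np.nonzero(lw); q=np.array([tool(a,b_,-15.8) for a,b_ in zip(u,v)]); print('line y',q[:,1].mean(),'slope',np.degrees(np.polyfit(q[:,2],q[:,1],1)[0]),'z range',q[:,2].min(),q[:,2].max())
# shaft
S=(P[...,2]>93)&(P[...,2]<99); S[:60]=0;S[150:]=0;S[:,:260]=0;S[:,365:]=0
print('disc/collar z>93',cv2.minEnclosingCircle(P[S][:,:2].astype(np.float32)))
x=(P[...,2]>102)&(P[...,2]<112); x[:60]=0;x[150:]=0;x[:,:260]=0;x[:,365:]=0; print('shaft pts',x.sum(),P[x].mean(0) if x.any() else '',P[x].min(0),P[x].max(0))
tip=g>105; tip[:95]=0;tip[120:]=0;tip[:,:298]=0;tip[:,328:]=0; v,u=np.nonzero(tip);print('tip px',len(u),u.min(),u.max(),v.min(),v.max(),ray('wrist',T,(u.min()+u.max())/2,v.min(),108), ray('wrist',T,(u.min()+u.max())/2,v.max(),108))
dk=((g<62)&(g>20)).astype(np.uint8); dk[:80]=0;dk[130:]=0;dk[:,:290]=0;dk[:,336:]=0
for l in g[84:126:2,288:338:2].astype(int): print(*l)
```

```text
front col [149 149 148 148 150 155 158 160 162 164 162  70  14   8   6   7   8   9
   9   8   8   8   7   7   7   8   8  10   9  10  12  11  11  11  12]
[ 12  12  14  13  12  12  14  13  12  12  14  11  14  14  12  48 163 167
 165 166 165 164 166 166 167]
skirt front [ 20.2         -0.76454229 -20.97115435]
skirt front [ 20.2         -0.76417803 -20.11519034]
skirt front [ 20.2         -0.76381282 -19.25698613]
blunt [-15.8         -0.71577274  23.34885238]
blunt [-15.8         -0.71542514  24.16567082]
blunt [-15.8         -0.71507654  24.98485451]
blunt [-15.8         -0.71472692  25.80641372]
bar top [-16.5630151   -0.75603453   9.30618426]
[-16.53707692  -0.63900794  21.05059452]
skirt top z min -25.339080472102935
line y -0.7235829655159629 slope 0.15447853736962208 z range -20.65074811742815 -1.9718599083042037
disc/collar z>93 ((589.7821044921875, 222.4378204345703), 12.969908714294434)
shaft pts 187 [588.51046156 222.22800989 108.47771054] [583.88319418 216.48377483 105.63557698] [592.85264584 228.39916982 110.81522577]
tip px 130 306 320 102 111 [591.44650352 222.30765673 10
[... 1101 characters left out ...]
47 45 42 44 96 131 132 130 131 135 139 87 59 57 64 61 72 98 99 110
82 80 79 81 51 44 44 43 44 53 126 126 114 123 116 96 57 60 55 62 62 90 97 100 111
82 79 80 81 63 46 47 43 43 45 47 82 92 90 77 61 56 57 55 56 61 101 100 97 111
82 82 82 83 80 47 48 50 45 45 43 45 52 51 56 55 52 61 56 55 72 99 98 98 99
80 83 81 81 80 72 63 66 63 63 63 65 56 58 58 57 55 57 55 56 98 98 99 100 102
84 82 82 81 78 80 63 64 58 65 63 61 64 55 55 59 56 60 56 88 102 99 103 98 98
83 79 83 83 81 83 80 69 64 64 62 61 63 54 58 57 56 55 98 101 102 99 101 101 100
83 82 80 82 82 83 81 81 66 62 63 63 65 55 59 56 77 100 101 101 99 100 100 100 100
111 81 85 81 84 81 83 84 66 67 71 91 83 80 81 99 101 101 100 99 101 98 100 113 114
```

Request:
{"name": "move_arm", "arguments": {"deltas": [[[0, 0, -30], 0], [[20, 0, -60], 0], [[50, -0.6, -85], 0], [[85, -0.6, -85], 0], [[110, -0.6, -85], 0], [[125, -0.6, -85], 0], [[132, -0.6, -85], 0], [[132, -0.6, -85], 0], [[132, -0.6, -85], 0], [[132, -0.6, -85], 0]]}}

```text
time: 15.98
tool_pos: [591.6, 222.6, 136.7]
tcp_rot: [-71.9, 89.9, 115.9]
ft_force: [0.7, -0.3, -0.3]
finger_gap: 12.9
```

Run:
```python
from h import *
T0,s=pose(); print(s['tool_pos'],s['ft_force'],delta(591.3,222.1,135)); im,d,T=snap('side','s2')
p=np.linalg.inv(T)@np.r_[590,222,108,1]; k,f=K('side'); u=int(p[0]/p[2]*f+k['cx']);v=int(p[1]/p[2]*f+k['cy'])
print(u,v); cv2.imwrite('pics/s2c.png',cv2.resize(cv2.convertScaleAbs(im[v-50:v+40,u-60:u+60,::-1],alpha=1.5),None,fx=6,fy=6,interpolation=2))
```

```text
[591.55939316 222.59353079 136.65068375] [ 0.70758083 -0.33444183 -0.30490463] [1.7 0.5 0.3]
276 189
```

View pics/s2c.png

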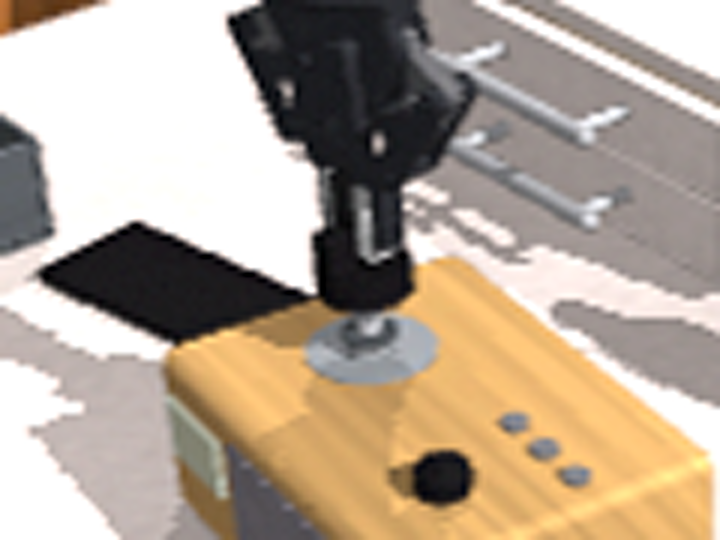

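Seventh picture: the knob hangs just above the shaft, crop (363,290) over (372,330), and looks coaxial and level. I lower it gently and watch the force.

Request:
{"name": "move_arm", "arguments": {"deltas": [[[3, 0.5, 0.3], 0], [[6, 0.5, 0.3], 0], [[9, 0.5, 0.3], 0], [[11, 0.5, 0.3], 0], [[13, 0.5, 0.3], 0], [[15, 0.5, 0.3], 0], [[17, 0.5, 0.3], 0], [[17, 0.5, 0.3], 0]]}}

```text
time: 17.02
tool_pos: [591.0, 222.0, 119.2]
tcp_rot: [-49.5, 89.9, 138.3]
ft_force: [-0.1, 0.5, -1.0]
finger_gap: 12.9
```

Request:
{"name": "move_arm", "arguments": {"deltas": [[[1, 0, 0], 0], [[2, 0, 0], 0], [[3, 0, 0], 0], [[4, 0, 0], 0], [[4, 0, 0], 0], [[4, 0, 0], 0]]}}

```text
time: 17.77
tool_pos: [591.1, 222.0, 115.4]
tcp_rot: [-52.9, 89.9, 134.9]
ft_force: [-0.9, -0.4, 1.9]
finger_gap: 12.5
```

Request:
{"name": "move_arm", "arguments": {"deltas": [[[1, 0, 0], 0], [[2, 0, 0], 0], [[3, 0, 0], 0], [[3, 0, 0], 0], [[3, 0, 0], 0]]}}

```text
time: 18.4
tool_pos: [591.2, 222.0, 112.5]
tcp_rot: [-59.1, 89.9, 128.7]
ft_force: [-1.3, -1.0, 4.3]
finger_gap: 12.8
```

Request:
{"name": "move_arm", "arguments": {"deltas": [[[1, 0, 0], 0], [[2, 0, 0], 0], [[3, 0, 0], 0], [[4, 0, 0], 0], [[4, 0, 0], 0], [[4, 0, 0], 0]]}}

```text
time: 19.15
tool_pos: [591.4, 222.1, 110.0]
tcp_rot: [-83.3, 89.9, 104.5]
ft_force: [-6.0, -2.4, 13.4]
finger_gap: 12.7
```

Request:
{"name": "move_arm", "arguments": {"deltas": [[[0.7, 0, 0], 0], [[0.7, 0, 0], 0], [[0.7, 0, 0], 0], [[0.7, 0, 0], 0]]}}

```text
time: 19.65
tool_pos: [591.4, 222.2, 110.1]
tcp_rot: [-88.0, 89.9, 99.8]
ft_force: [-4.7, -1.0, 8.8]
finger_gap: 12.9
```

Request:
{"name": "move_arm", "arguments": {"deltas": [[[1.5, 0, 0], 0], [[1.5, 0, 0], 0], [[1.5, 0, 0], 0], [[1.5, 0, 0], 0]]}}

```text
time: 20.15
tool_pos: [591.4, 222.2, 110.0]
tcp_rot: [-102.9, 89.9, 84.9]
ft_force: [-7.5, -2.4, 14.1]
finger_gap: 12.9
```

Run:
```python
from h import *
for i in range(3):
    T0,s=pose(); im,d,T=snap('side','s3'); print(s['tool_pos'],s['ft_force'],s['finger_gap'],T0[:3,:3].round(3).tolist())
im2=load('w_knob')
p=np.linalg.inv(T)@np.r_[590,222,108,1]; k,f=K('side'); u=int(p[0]/p[2]*f+k['cx']);v=int(p[1]/p[2]*f+k['cy'])
cv2.imwrite('pics/s3c.png',cv2.resize(cv2.convertScaleAbs(im[v-50:v+40,u-60:u+60,::-1],alpha=1.5),None,fx=6,fy=6,interpolation=2))
im,d,T=snap('wrist','wf'); P=cloud('wrist',T,d)
Q=(P-T0[:3,3])@T0[:3,:3]; m=(d>0)&(np.abs(Q[...,0]+16)<5)&(np.abs(Q[...,1])<5)&(np.abs(Q[...,2])<22); print('bar top z',np.median(P[m][:,2]),'-36=',np.median(P[m][:,2])-36)
```

```text
[591.4446988  222.15788118 110.0004502 ] [-7.45470665 -2.38474773 14.13005315] 12.925788680166043 [[0.0, 0.136, -0.991], [0.001, -0.991, -0.136], [-1.0, -0.001, -0.0]]
[591.44844768 222.14799507 110.00820045] [-7.11252112 -2.39346858 13.82254854] 12.713366188077455 [[0.0, 0.136, -0.991], [0.001, -0.991, -0.136], [-1.0, -0.001, -0.0]]
[591.45195011 222.14958144 110.02034026] [-6.26035585 -1.7082331  12.88319699] 12.951767971815451 [[0.0, 0.136, -0.991], [0.001, -0.991, -0.136], [-1.0, -0.001, -0.0]]
bar top z 126.58641074956103 -36= 90.58641074956103
```

View pics/s3c.png

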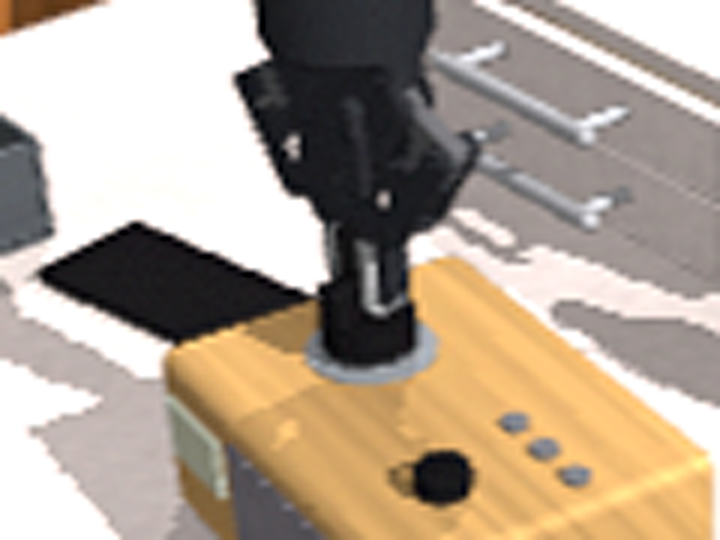

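View pics/wf.png

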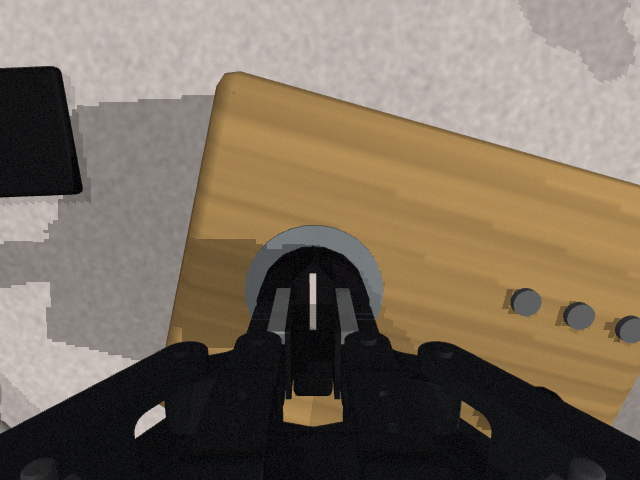

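Pictures 8 and 9: the knob is fully down in the shaft's disc and upright, with its line (313,274-330) along the tool axis as before. The bar top measures 126.6 mm, so the underside is at about 90.5 mm and the press is at its stop. The push is about 13 N.

```bash
python3 -c "
from bench import r
print(r.hand_in()); s=r.sense(); print(s['time'],s['tool_pos'],s['ft_force'],s['finger_gap'])"
```

```text
the job is handed in; nothing more can be done
None
the job is handed in; nothing more can be done
```

I swung both flaps open, took the black pointer knob out of the carton, and turned it about 22° to match the shaft's flat. I then lowered it onto the D-shaft, pressed it to the stop and handed in with the fingers still gripping it. The job took about 20.5 s of the 72 s; handing in reports no verdict.

**Last checks:**
- **Seating:** The knob went down the shaft without resistance. The spring force started where expected and rose as specified.
- **Pressed in:** The knob's underside measures about 90.5 mm above the desk. That is about 5.5 mm below the unpressed collar, with the specified full travel being 6 mm. The push is about 13 N, above the 7.2 N that full travel needs, and the height stopped changing.
- **Flaps and cap:** Both flaps were folded out and the cap was in the carton in the picture taken just before the grasp. I did not photograph the carton again, and I did not measure the flap angles after opening.
- **Bystanders:** I touched none that I know of, but took no final whole-desk picture to confirm it.

**One imperfection:** a sideways force of about 7 N remained at the wrist. It suggests the bore is resting against one side of the shaft, which should still be inside its 1 mm clearance. I left it as it was.

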